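# Start the warming plate under the bowl

### The arm

A 6-joint arm with a two-finger parallel gripper is mounted at the origin on a cart in front of the work surface, level with it; the furniture and walls round the work are solid. World frame = base frame: x ahead of the robot, y to its left, z up, the work surface at z = 0. Lengths are in m, angles in degrees, forces in N, time in s.
With the tool pointing down it reaches from about 0.4 to 0.825 m from the base axis. Payload 7 kg.
Tool frame: the origin (TCP) lies midway between the tips of the shut fingers; the grasp point (between the pads) lies 19 mm behind it; z points along the fingers, y is the direction in which the jaws open and shut (so a half turn about z gives the same grasp; the last joint's range is limited). The gripper opens to 88 mm and grips with 3 to 60 N. Pads are 19 mm wide; open, the fingers measure 130 mm over their backs; the gripper's body (78 mm by 193 mm) begins 47 mm behind the grasp point.
Start: joints at [-56.946, 20.546, 0.682, 0, -70.136, -16.507], TCP at [0.192, -0.647, 0.227] pointing down, gripper open.
Joint ranges: [-176.03, 176.03], [-82.01, 121.73], [-58.28, 71.71], [-173.87, 95.51], [-174.79, -0.11], [-173.66, 173.66]. Speed limits (degrees/s): [136.94, 136.94, 172.46, 180, 180, 180].

### API

Orientations are given as a 3x3 rotation matrix whose columns are the frame's x, y, z axes.
In Python, from rig import robot gives the robot as it stands. Calls block until the motion is done:
- robot.goto(position, orientation): joint-space move of the TCP to a pose.
- robot.servo_line(position, ori=None, speed=0.15): straight line of the TCP; ori=None keeps the orientation; speed is the mean speed in m/s.
- robot.movej(angles): joint-space move.
- robot.move_gripper(opening): opening from 0.0 (shut) to 1.0 (fully open); the grip force is fixed at half the most; returns when the fingers have stopped.
- robot.dwell(seconds).
- robot.ik(position, orientation): joint angles nearest the present ones, or None.
- robot.grab_frame(name): name is "side" or "top"; returns (picture, depth): 400x640x3 uint8, red, green, blue; 400x640 float32, m along the optical axis (not along the pixel's ray), 0 where there is no reading.
- robot.camera_info(name): a dict with "vfov" (degrees; the focal length in pixels is half the picture's height over the tangent of half this angle, whatever the lens; pixels are square), "cx", "cy" (the principal point, pixels), "k1" (the pictures are not rectified: a ray, as slopes to the right and down, at radius r is drawn at 1 + k1 r^2 times it, then the intrinsics apply), "view" (4x4, takes a point from world to camera coordinates). Camera axes: x right, y down, z forward; pixel columns grow to the right and rows downward; lengths in m; the calibration is good to about 2 mm. A picture is of the moment at which its call begins. camera_info takes no time and is no camera call.
A pose or a line that the arm cannot do raises robot.Unreachable and nothing moves.
- robot.job_done(): hands the job in, once; it reports no verdict.
Readings, each from a call of its own:
- robot.read_t(): time.
- robot.read_qpos(): joint angles.
- robot.read_qvel(): joint speeds.
- robot.read_effort(): joint torques, N m.
- robot.read_position(): TCP position.
- robot.read_tcp_rot(): TCP orientation.
- robot.read_force(): force on the tool from outside, world axes, zero at the start.
- robot.read_ft_torque(): the same for the moment, N m.
- robot.read_grip_width(): opening from 0.0 (shut) to 1.0 (fully open).
Only numpy, scipy, OpenCV 4.12 (cv2) and the standard library are available. Lean on these libraries where they do the work, as an engineer would, in place of code of your own. Each camera call takes 0.05 s, during which the arm holds its last target.

### The job

The filled clay bowl stands on one half of the double warming plate. Start the plate under that bowl: twist its own knob, the one straight in front of it, clockwise all the way to the stop, then let go so that it springs back to rest. Leave the other knob alone and do not push the bowl about.

Things in the scene. Friction and masses are not known exactly. Their poses are not given: they have to be found in the camera images.
- knob_left (a joint): Left (+y, seen from the robot) of two identical spring-return start knobs at the front of a double countertop warming plate (steel box 295 mm deep, 440 mm wide, top 50 mm above the worktop, a dark 148 mm disc on each half). In rad: 0 at rest, grows as it turns CLOCKWISE seen from above, hard stop at 1.10 (63 degrees). A spring drives it back to 0 (0.03 N m at rest, 0.1 N m at the stop).
- knob_right (a joint): Right (-y, seen from the robot) of two identical spring-return start knobs at the front of a double countertop warming plate (steel box 295 mm deep, 440 mm wide, top 50 mm above the worktop, a dark 148 mm disc on each half). In rad: 0 at rest, grows as it turns CLOCKWISE seen from above, hard stop at 1.10 (63 degrees). A spring drives it back to 0 (0.03 N m at rest, 0.1 N m at the stop).
- knob_left_grip (a point): On the vertical axis of the left knob, half-way up its grip, 82 mm above the worktop. Black 48 mm disc, its top 19 mm below this point, with an upright bar 44 mm long (point x, turns with the knob), 14 mm thick (y), its top 11 mm above. At rest its +x points to the centre of its own plate, 165 mm off; the other knob is 240 mm away along y. A loose 58 mm kitchen timer, 46 mm tall, stands between them.
- knob_right_grip (a point): On the vertical axis of the right knob, half-way up its grip, 82 mm above the worktop. Black 48 mm disc, its top 19 mm below this point, with an upright bar 44 mm long (point x, turns with the knob), 14 mm thick (y), its top 11 mm above. At rest its +x points to the centre of its own plate, 165 mm off; the other knob is 240 mm away along y. Its bar is at right angles to the line between the knobs.
- bowl_center (a point): Centre, half-way up, of the round brown clay bowl with a patterned band and a filling in it, 122 mm wide and 73 mm tall, loose, standing roughly central on one of the two plates, left or right (its rim is 127 mm above the worktop). A plain empty white dish, 117 mm wide and 54 mm tall, stands on the other plate.

How it is judged (in metres and radians):
On the way, in this order (a step that is already met when the one before it is completed fails the run):
1. the knob in front of the bowl is turned clockwise to its stop (0.97 rad or more of 1.10) (((horizontal distance between bowl_center and knob_left_grip below 0.22 m and value of joint knob_left above 0.97 rad) or (horizontal distance between bowl_center and knob_right_grip below 0.22 m and value of joint knob_right above 0.97 rad))), for 0.1 s.
2. that knob is back at rest (below 0.12 rad) (((horizontal distance between bowl_center and knob_left_grip below 0.22 m and value of joint knob_left below 0.12 rad) or (horizontal distance between bowl_center and knob_right_grip below 0.22 m and value of joint knob_right below 0.12 rad))), for 0.2 s.
At the end, for the whole second after the job is handed in: after the knob in front of the bowl was turned to within 0.13 rad (7 degrees) of its stop, both knobs are at rest within 0.12 rad (7 degrees), and the bowl stands upright (10 degrees) within 20 mm of where it stood (value of joint each of knob_left, knob_right below 0.12 rad and distance of bowl_center from where it was at the start of the episode below 0.02 m and angle between bowl_center's own z axis and vertical below 0.17 rad); the robot touches nothing.
It fails at once if the knob of the other plate is turned by more than 0.35 rad (20 degrees) ((horizontal distance between bowl_center and knob_left_grip below 0.22 m and value of joint knob_right above 0.35 rad) or (horizontal distance between bowl_center and knob_right_grip below 0.22 m and value of joint knob_left above 0.35 rad)).
It fails at once if the bowl is pushed by more than 30 mm (distance of bowl_center from where it was at the start of the episode above 0.03 m).
It also fails if it takes over 29 s, if anything falls off the work surface, if the arm or the gripper's body presses on something with over 40 N, if the wrist force passes 120 N, or if a joint passes its speed limit or range.

## Working session

There is one attempt and no reset: what is moved stays moved. The work goes in short steps, each a Python script; the robot and the scene stay as the last script left them, time stands still between calls to the robot, and variables do not carry over. Pictures are saved under pics/ and viewed, and the job is handed in when it is done.

```bash
ls; mkdir -p pics; python3 - <<'E'
from rig import robot
import cv2,numpy as np
for n in ("top","side"):
    p,d=robot.grab_frame(n); cv2.imwrite(f"pics/{n}0.png",p[:,:,::-1]); np.save(f"{n}0.npy",d)
    i=robot.camera_info(n); print(n,{k:(np.round(v,4).tolist() if k=="view" else v) for k,v in i.items()})
print(robot.read_t())
E
```

```text
pics
top {'vfov': 54.38982149800274, 'cx': 317.296684747296, 'cy': 201.13355458221054, 'k1': -0.04629948259009001, 'view': [[0.019, -0.9998, 0.0059, -0.0005], [-0.9894, -0.0197, -0.144, 0.5517], [0.144, -0.0031, -0.9896, 0.874], [0.0, 0.0, 0.0, 1.0]]}
side {'vfov': 45.0475592438024, 'cx': 311.0242706760872, 'cy': 201.25562169119004, 'k1': -0.07170420674840997, 'view': [[-0.8792, -0.4764, 0.006, 0.5009], [-0.1896, 0.3383, -0.9217, 0.1966], [0.4371, -0.8115, -0.3878, 0.8647], [0.0, 0.0, 0.0, 1.0]]}
0.1
```

View pics/top0.png

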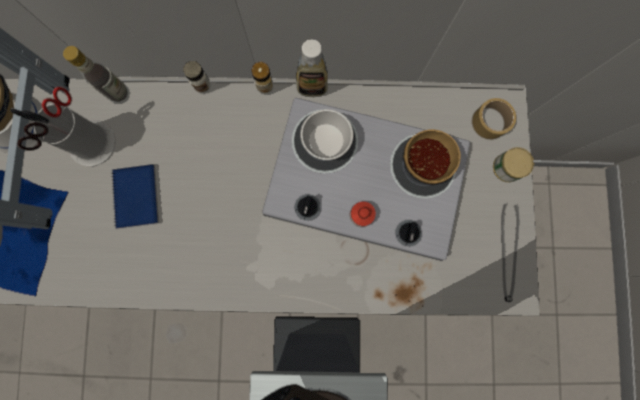

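View pics/side0.png

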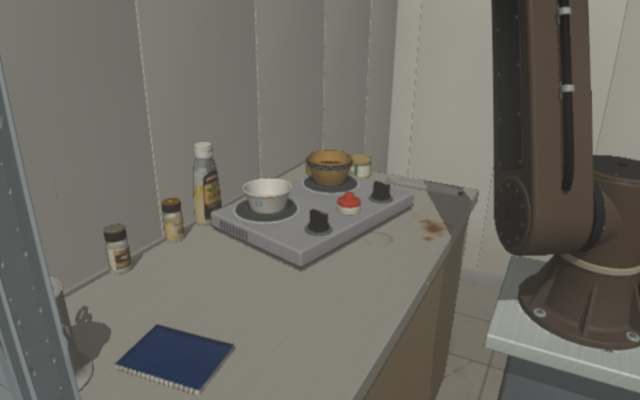

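The bowl with the red filling stands on the right half, centred near (431,158) in the top view. Its knob is at about (409,232), the timer at (363,213), and the plate is yawed. Next I measure the positions.

```bash
cat > h.py <<'E'
import numpy as np,cv2
from rig import robot
def K(i,h=400):
    f=h/2/np.tan(np.radians(i["vfov"]/2)); return f
def ray(i,uv):
    f=K(i); uv=np.atleast_2d(np.float64(uv)); d=(uv-[i["cx"],i["cy"]])/f
    s=d.copy()
    for _ in range(20): s=d/(1+i["k1"]*(s**2).sum(1,keepdims=True))
    V=np.array(i["view"]); R,t=V[:3,:3],V[:3,3]
    return -R.T@t, np.c_[s,np.ones(len(s))]@R   # origin, dirs (depth-scaled)
def onplane(i,uv,z):
    o,d=ray(i,uv); return o+d*((z-o[2])/d[:,2])[:,None]
def proj(i,P):
    V=np.array(i["view"]); c=np.atleast_2d(P)@V[:3,:3].T+V[:3,3]; s=c[:,:2]/c[:,2:]
    s=s*(1+i["k1"]*(s**2).sum(1,keepdims=True)); return s*K(i)+[i["cx"],i["cy"]]
def cloud(i,D):
    v,u=np.mgrid[0:400,0:640]; o,d=ray(i,np.c_[u.ravel(),v.ravel()])
    return (o+d*D.reshape(-1,1)).reshape(400,640,3)
E
python3 - <<'E'
from h import *
for n in ("top","side"):
    i=robot.camera_info(n); P=cloud(i,np.load(n+"0.npy")); im=cv2.imread(f"pics/{n}0.png")
    ok=np.load(n+"0.npy")>0
    print(n,"cam",ray(i,[0,0])[0].round(3))
    box={"top":[(395,218,425,247),(295,193,322,220)],"side":[(366,176,396,204),(302,205,336,238)]}[n]
    for b in box:
        m=np.zeros((400,640),bool); m[b[1]:b[3],b[0]:b[2]]=1
        dark=m&(im.max(2)<55)
        q=P[dark&ok]; 
        top=q[(q[:,2]>.082)&(q[:,2]<.105)]; disc=q[(q[:,2]>.05)&(q[:,2]<.07)]
        print(b,dark.sum(),"zq",np.percentile(q[:,2],[5,50,95]).round(3),"top",len(top),top.mean(0).round(4) if len(top) else '', "disc",len(disc))
        if len(top)>4:
            r=cv2.minAreaRect(np.float32(top[:,:2]*1000)); print("  rect",np.round(r[0],1),np.round(r[1],1),r[2])
    # bowl
    if n=="top":
        q=P[125:195,395:470][ok[125:195,395:470]]; q=q[(q[:,2]>.118)&(q[:,2]<.14)]
        c,r=cv2.minEnclosingCircle(np.float32(q[:,:2]*1000)); print("bowl rim",c,r,len(q))
        m=cv2.inRange(cv2.cvtColor(im,cv2.COLOR_BGR2HSV),(0,0,0),(180,255,255))
    b=(390,210,430,255) if n=="top" else (360,170,405,210)
    cv2.imwrite(f"pics/{n}crop.png",cv2.resize(im[b[1]:b[3],b[0]:b[2]],None,fx=12,fy=12,interpolation=cv2.INTER_NEAREST))
E
```

```text
top cam [0.42  0.013 0.944]
(395, 218, 425, 247) 334 zq [0.055 0.065 0.095] top 108 [ 0.4809 -0.1987  0.0918] disc 202
  rect [ 479.8 -199.3] [12.  44.2] 78.46022033691406
(295, 193, 322, 220) 328 zq [0.057 0.065 0.095] top 109 [0.5354 0.0326 0.093 ] disc 210
  rect [534.3  33.2] [13.9 43.1] 77.07711791992188
bowl rim (643.5631713867188, -237.74082946777344) 62.0520133972168 488
side cam [0.1   0.874 0.514]
(366, 176, 396, 204) 197 zq [0.06  0.072 0.09 ] top 46 [ 0.4767 -0.191   0.087 ] disc 91
  rect [ 476.6 -190.6] [ 5.6 37. ] 79.18141174316406
(302, 205, 336, 238) 295 zq [0.06  0.071 0.09 ] top 75 [0.5312 0.0403 0.0872] disc 139
  rect [531.5  40.1] [ 9.9 40.7] 77.04241943359375
```

```bash
python3 - <<'E'
import cv2,numpy as np
a=cv2.imread("pics/topcrop.png");b=cv2.imread("pics/sidecrop.png")
h=540; a=cv2.resize(a,(400,450));b=cv2.resize(b,(400,356))
o=np.zeros((450,800,3),np.uint8);o[:,:400]=a;o[:356,400:]=b
cv2.imwrite("pics/crops.png",np.clip(o.astype(float)*1.6,0,255).astype(np.uint8))
E
```

```text
(no output)
```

View pics/crops.png

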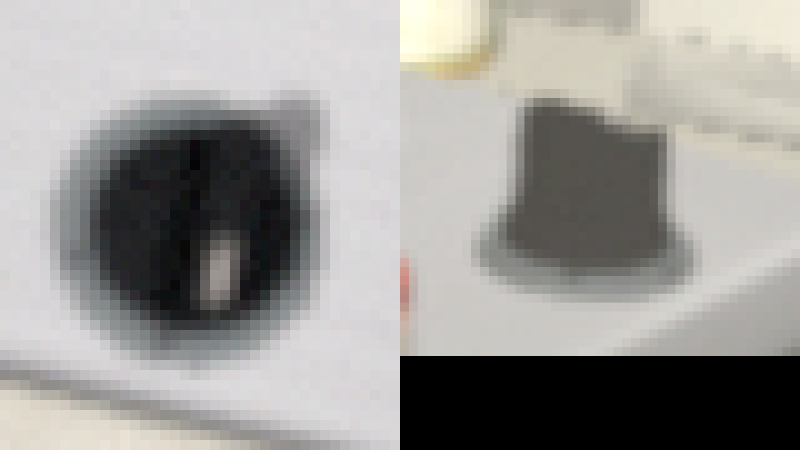

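Top-view checks:
- **Knob spacing:** 239 mm (given 240).
- **Knob to bowl:** 168 mm (given about 165).
- **Heights:** bar tops at 0.092 m, bowl rim radius 62 mm.

The bar heading from the knob line is −13.2°, and the knob-to-bowl line agrees. Next I cross-check the centre with the disc outline and plan the IK.

```bash
cat >> h.py <<'E'
def ori(a):
    a=np.radians(a); y=np.array([np.cos(a),np.sin(a),0]); z=np.array([0,0,-1.]); return np.c_[np.cross(y,z),y,z]
C=np.array([.4795,-.199]); H=76.8
E
python3 - <<'E'
from h import *
i=robot.camera_info("top"); print(onplane(i,[409,233],.055).round(4), onplane(i,[[430.5,232],[388,232]],.05)[0].round(3))
q0=robot.read_qpos()
for a0 in (76.8,-103.2):
    for z in (.2,.073):
        for da in (0,-30,-63):
            q=robot.ik([*C,z],ori(a0+da)); print(a0,z,da,None if q is None else np.round(q,1))
E
```

```text
[[ 0.4798 -0.2012  0.055 ]] [ 0.483 -0.252  0.05 ]
76.8 0.2 0 [  -0.9    7.   -21.     0.   -62.  -102.3]
76.8 0.2 -30 [  -0.9    7.   -21.     0.   -62.  -132.3]
76.8 0.2 -63 [  -0.9    7.   -21.     0.   -62.  -165.3]
76.8 0.073 0 [  -0.9   15.   -30.2    0.   -44.8 -102.3]
76.8 0.073 -30 [  -0.9   15.   -30.2   -0.   -44.8 -132.3]
76.8 0.073 -63 [  -0.9   15.   -30.2    0.   -44.8 -165.3]
-103.2 0.2 0 [ -0.9   7.  -21.    0.  -62.   77.7]
-103.2 0.2 -30 [ -0.9   7.  -21.    0.  -62.   47.7]
-103.2 0.2 -63 [ -0.9   7.  -21.    0.  -62.   14.7]
-103.2 0.073 0 [ -0.9  15.  -30.2   0.  -44.8  77.7]
-103.2 0.073 -30 [ -0.9  15.  -30.2   0.  -44.8  47.7]
-103.2 0.073 -63 [ -0.9  15.  -30.2   0.  -44.8  14.7]
```

```bash
python3 - <<'E'
from h import *
R=ori(H-180)
robot.goto([*C,.2],R); print(robot.read_t(),robot.read_position().round(4) if hasattr(robot.read_position(),'round') else robot.read_position())
robot.servo_line([*C,.12],R,.1)
print(robot.read_t(),robot.read_force())
for n in ("top","side"):
    p,d=robot.grab_frame(n); cv2.imwrite(f"pics/{n}1.png",p[:,:,::-1])
a=cv2.imread("pics/side1.png")[130:270,250:450]; b=cv2.imread("pics/top1.png")[130:270,310:510]
cv2.imwrite("pics/c1.png",np.vstack([cv2.resize(x,None,fx=2,fy=2) if 0 else cv2.resize(x,(420,294),interpolation=cv2.INTER_CUBIC) for x in(a,b)]))
E
```

```text
2.025 [ 0.4795 -0.1994  0.2   ]
2.975 [-0.69287851  0.20438847 -0.17135929]
```

View pics/c1.png

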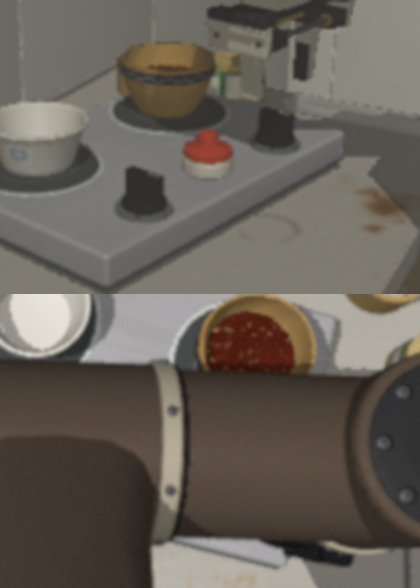

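The side view shows the open fingers straddling the right knob's bar, clear of the timer and bowl. The arm hides the knob in the top view. I'll lower and grip.

```bash
python3 - <<'E'
from h import *
R=ori(H-180)
robot.servo_line([*C,.073],R,.08); print(robot.read_t(),np.round(robot.read_force(),2))
robot.move_gripper(0.0)
print(robot.read_t(),robot.read_grip_width()*88,np.round(robot.read_force(),2),np.round(robot.read_ft_torque(),3))
E
```

```text
3.8083 [ 0.34 -0.84  0.29]
4.9583 13.533028019548219 [-0.15 -1.86 -0.63] [-1.102  0.221 -0.023]
```

The grip width is 13.5 mm, which matches the 14 mm bar, and the side loads are tiny. I'll turn clockwise and watch the moment about z.

```bash
python3 - <<'E'
from h import *
q=np.array(robot.read_qpos()); print(q.round(2))
for da in (20,40,52,58,60,62,63):
    t=q.copy(); t[5]-=da; robot.movej(t)
    tcp=robot.read_tcp_rot()
    print(da,round(robot.read_t(),2),np.round(robot.read_force(),1),np.round(robot.read_ft_torque(),3),round(robot.read_grip_width()*88,2), np.degrees(np.arctan2(tcp[1][1],tcp[0][1])).round(2))
    if abs(robot.read_ft_torque()[2])>1: break
robot.dwell(.25)
p,d=robot.grab_frame("side"); cv2.imwrite("pics/side2.png",p[:,:,::-1])
cv2.imwrite("pics/c2.png",cv2.resize(p[130:230,280:430,::-1],None,fx=4,fy=4,interpolation=cv2.INTER_CUBIC))
E
```

```text
[-8.800e-01  1.500e+01 -3.019e+01  3.000e-02 -4.482e+01  7.766e+01]
20 5.38 [-0.4  1.5  0.3] [0.349 0.089 0.108] 13.9 -122.97
40 5.81 [ 1.3  3.5 -0.1] [ 1.412 -0.284  0.079] 13.83 -142.84
52 6.12 [ 1.7  4.9 -0.5] [ 1.945 -0.638  0.025] 13.84 -154.74
58 6.38 [ 2.   4.5 -0.5] [ 2.017 -0.662  0.063] 13.97 -160.73
60 6.62 [ 1.8  4.8 -1.9] [ 1.977 -0.75   0.121] 14.04 -162.71
62 6.88 [ 2.8  4.9 -1.2] [ 2.031 -0.724  0.099] 13.81 -164.7
63 7.12 [ 1.3  5.5 -1.2] [ 2.009 -0.742  0.108] 13.65 -165.69
```

View pics/c2.png

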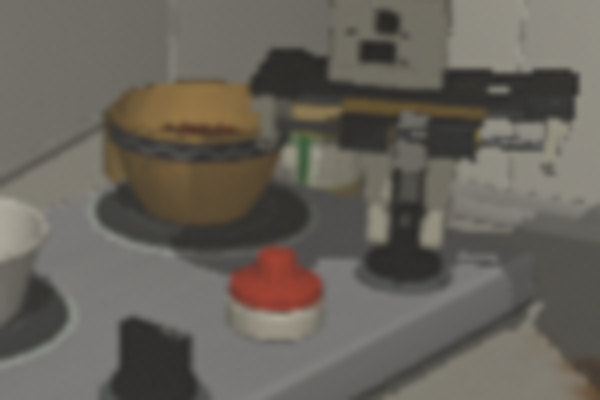

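The bar is now end-on between the fingers, turned 62.5°, and the bowl is clear. The moment is still only the spring's, so I'll nudge until I feel the stop.

```bash
python3 - <<'E'
from h import *
q=np.array(robot.read_qpos())
q[5]=77.66-63
for da in (64.5,66,67.5):
    t=q.copy(); t[5]=77.66-da; robot.movej(t)
    tau=robot.read_ft_torque()
    print(da,round(robot.read_t(),2),np.round(robot.read_force(),1),np.round(tau,3),round(robot.read_grip_width()*88,2),round(robot.read_qpos()[5],2),np.round(robot.read_effort()[5],3))
    if abs(tau[2])>.25: break
robot.dwell(.3)
E
```

```text
64.5 7.67 [ 0.9  3.5 -0.2] [ 1.268 -0.241  0.528] 13.9 13.5 -0.567
```

The moment jumped from 0.1 to 0.53 N m at 64.5°, so that is the hard stop. I'll release, let it spring back and retreat.

```bash
python3 - <<'E'
from h import *
robot.move_gripper(1.0); robot.dwell(.3)
print(robot.read_t(),robot.read_grip_width(),np.round(robot.read_force(),2))
p=robot.read_position(); robot.servo_line([p[0],p[1],.2],None,.12)
robot.goto([.3,-.55,.25],ori(H-180-63))
print(robot.read_t(),robot.read_position(),np.round(robot.read_force(),2))
for n in("top","side"):
    p,d=robot.grab_frame(n); cv2.imwrite(f"pics/{n}3.png",p[:,:,::-1]); np.save(f"{n}3.npy",d)
    i=robot.camera_info(n); P=cloud(i,d); im=cv2.imread(f"pics/{n}3.png")
    if n=="top":
        for b in [(395,218,425,247),(295,193,322,220)]:
            m=np.zeros((400,640),bool); m[b[1]:b[3],b[0]:b[2]]=1
            q=P[m&(im.max(2)<55)&(d>0)]; q=q[(q[:,2]>.082)&(q[:,2]<.105)]
            if len(q)>4: print(cv2.minAreaRect(np.float32(q[:,:2]*1000)))
        q=P[125:195,395:470][d[125:195,395:470]>0]; q=q[(q[:,2]>.118)&(q[:,2]<.14)]
        print("bowl",cv2.minEnclosingCircle(np.float32(q[:,:2]*1000)))
E
```

```text
9.55 0.9973600860187446 [0.02 0.45 0.06]
12.2333 [ 0.30065426 -0.54932607  0.24981013] [0.22 0.25 0.4 ]
((479.4459228515625, -199.78887939453125), (12.762240409851074, 43.97390365600586), 76.09313201904297)
((534.1659545898438, 33.20641326904297), (13.962130546569824, 43.04661178588867), 77.18907165527344)
bowl ((643.910400390625, -237.82772827148438), 62.2362174987793)
```

View pics/top3.png

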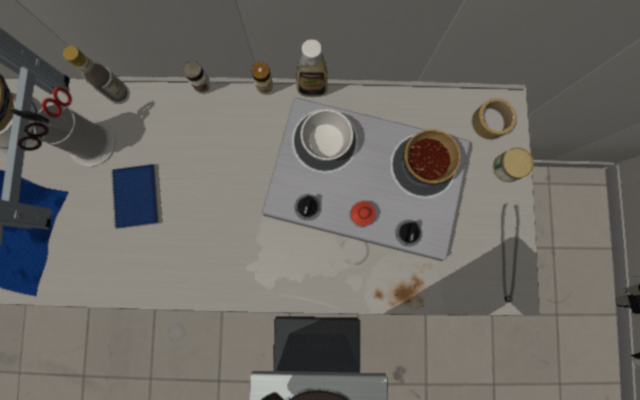

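View pics/side3.png

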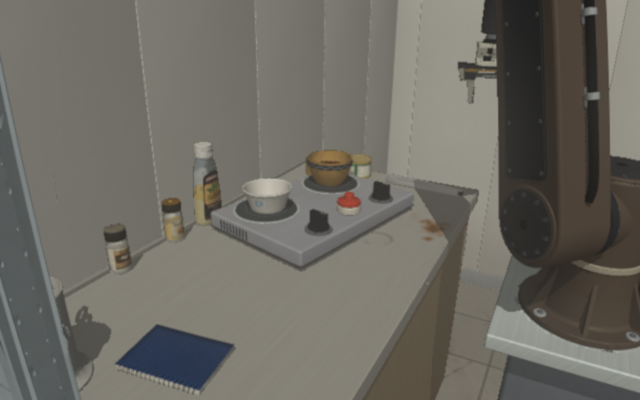

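Both knobs, at (409,232) and (307,206), are back at their rest angles. The bowl at (431,158) and the timer are unmoved, and the arm is clear, so I'm handing the job in.

```bash
python3 -c "
from rig import robot
robot.job_done(); print(robot.read_t())"
```

```text
the job is handed in; nothing more can be done
the job is handed in; nothing more can be done
```

The right-hand knob, the one in front of the bowl, was turned clockwise to its stop and sprang back to rest, and the job is handed in. No verdict was reported.

- **Turn:** I gripped the knob's bar (13.5 mm grip width, given 14 mm) and turned until the moment about z jumped from 0.1 to 0.53 N m at 64.5° of wrist turn. I held it there for 0.3 s, opened the gripper and backed off.
- **Knobs at rest:** in the last top picture the right bar's heading was within about 2.5° of its start and the left bar's within 0.2°.
- **Bowl:** it measured within 0.4 mm of where it stood. The timer looked unmoved in both pictures.
- **Forces and time:** the forces I read stayed below about 6 N. My last clock reading was 12.2 s of the 29 s allowed.
- **Disagreements:** the side view put the knob's centre about 5 mm from the top view's estimate. I used the top view, whose spacings matched the sizes given (239 mm between knobs, 168 mm from knob to bowl), and the low grip loads bore it out.

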